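# Drip a watered succulent over the laundry sink

## Task

The succulent in the little handled bucket has just been watered and must drip into the sink. Lift the sink's hinged wooden cover and lay it gently right back on its stop, then carry the bucket upright to the sink, clear of the things that stand between, and hold it still about 2 cm above the plughole, centred so that its whole foot is over the plughole, touching neither sink nor tap. Finish holding it there, and leave everything else on the worktop where it stands.

Things in the scene. Friction and masses are not known exactly. Their poses are not given: they have to be found in the camera images.
- lid (a joint): angle of the round wooden sink cover (310 mm across, 14 mm thick, about 0.65 kg): 0 = closed flat over the bowl, its top 18 mm above the worktop; grows as it opens; 1.8 rad (a little past upright) = back on its stop. Slight hinge friction: near upright it stays where left, lower (below about 75 degrees) it falls shut.
- lid_hinge (a point): middle of the cover's hinge line, 12 mm above the worktop, on the cover's left (+y) side. Turns with the cover: x is the hinge line; when closed, y points from the free edge to the hinge and z up. Opening lifts the free edge (right side) up and over to the left.
- lid_handle (a point): middle of the cover's bar handle (round wooden sleeve 14 mm thick, 90 mm long, on a black bow), parallel to the hinge line; bar centre 39 mm off the plane of the cover's top face, 322 mm from the hinge line along the cover (4 mm past the free edge) and 45 mm above it when closed. Open, the handle is on the cover's far (left) face, about 315 mm above the worktop. Axes as lid_hinge.
- plughole (a point): centre of the plughole's top, a flat round strainer 90 mm across in the bowl's floor, 144 mm below the worktop. The round steel bowl is 284 mm across inside at its rim; its centre lies 30 mm to the right of the plughole. z up; y (left) points to the cover's hinge, x away from the robot.
- pot_grip (a point): middle of the handle of the succulent's bucket: a fixed arch with a round wooden sleeve 14 mm thick and 56 mm long along this point's y axis, 150 mm above the bucket's foot. z is the bucket's upright axis. The plant reaches at most 120 mm above the foot. The bucket weighs about 0.35 kg.
- pot_mid (a point): centre of the zinc bucket, half-way up (37 mm above its foot); the bucket is 74 mm high, 87 mm across at the rim, 60 mm at the foot; same axes as pot_grip
- pot_foot (a point): centre of the underside of the bucket; same axes as pot_grip
- pot: the whole bucket with plant and handle; origin at the centre of its underside, z up along its axis
- counter: the fixed white worktop with sink and tap (and the cover hinged to it); origin at worktop level over the bowl's centre; axes as plughole. The mixer tap, 180 mm high, stands at x +245, y +120 mm from this origin; its 200 mm spout, up to 165 mm high, is parked along -y beyond the bowl's far edge.
- soap_dish: white soap dish with a bar of soap, 75 x 105 x 34 mm, beside the sink; origin under its centre
- scrub_brush: wooden scrubbing brush, bristles down, 50 x 120 x 43 mm, beside the sink; origin under its centre
- stain_jar: round jar with lid, 68 mm across, 78 mm high, beside the sink; origin under its centre
- detergent: white detergent bottle with a grey cap, 70 x 100 mm, 235 mm high, to the right of the sink and beyond the bucket; origin under its centre
Not all that is in view belongs to the job. Of the things that look like the scrub_brush, the middle-sized one is meant.

How it is judged:
On the way:
1. the cover lies back on its stop while the bucket still stands where it was (value of joint lid above 1.72 rad and distance of pot_foot from where it was at the start of the episode below 0.03 m), for 0.2 s.
At the end, for the whole second after the job is handed in: Cover back on its stop (above 1.72 of 1.8 rad); the fingers alone hold the bucket, still, upright within 10 degrees, its foot 8 to 35 mm above the plughole and centred within 15 mm, touching nothing else; the other things within 30 mm of where they stood (value of joint lid above 1.72 rad and z of pot_foot in the frame of plughole between 0.008 and 0.035 m and horizontal distance between pot_foot and plughole below 0.015 m and angle between pot_foot's own z axis and vertical below 0.17 rad and linear speed of pot below 0.03 m/s and angular speed of pot below 0.3 rad/s and contact force between pot and the fingers above 1 N and contact force between pot and counter below 0.05 N and contact force between pot and soap_dish below 0.05 N and contact force between pot and scrub_brush below 0.05 N and contact force between pot and stain_jar below 0.05 N and contact force between pot and detergent below 0.05 N and distance of each of soap_dish, scrub_brush, stain_jar, detergent from where it was at the start of the episode below 0.03 m); the arm keeps its last pose, push and grip.
It fails at once if the cover is flung open or dropped shut (faster than 1.5 rad/s) (velocity of joint lid above 1.5 rad/s or velocity of joint lid below -1.5 rad/s).
It fails at once if the bucket is tipped more than about 30 degrees (angle between pot_foot's own z axis and vertical above 0.52 rad).
It fails at once if another thing on the worktop is moved more than 30 mm or knocked over (distance of any of soap_dish, scrub_brush, stain_jar, detergent from where it was at the start of the episode above 0.03 m or angle between any of soap_dish, scrub_brush, stain_jar, detergent's own z axis and vertical above 0.5 rad).
It also fails if it takes over 72 s, if anything falls off the work surface, if the arm or the gripper's body presses on something with over 40 N, if the wrist force passes 120 N, or if a joint passes its speed limit or range.

## Robot

A 6-joint arm with a two-finger parallel gripper is mounted at the origin on the work surface. World frame = base frame: x ahead of the robot, y to its left, z up, the work surface at z = 0. Lengths are in m, angles in rad, forces in N, time in s.
With the tool pointing down it reaches from about 0.3 to 0.775 m from the base axis. Payload 14.6 kg.
Tool frame: the origin (TCP) lies midway between the tips of the shut fingers; the grasp point (between the pads) lies 19 mm behind it; z points along the fingers, y is the line along which they close (so a half turn about z gives the same grasp; the last joint's range is limited). The gripper opens to 94 mm and grips with 3 to 60 N. Pads are 16 mm wide; open, the fingers measure 119 mm over their backs; the gripper's body (75 mm by 177 mm) begins 78 mm behind the grasp point.
Start: joints at [-1.346, 0.3, 1.521, -0, 1.321, -0.067], TCP at [0.158, -0.527, 0.205] pointing down, gripper open.
Joint ranges: [-3.03, 3.03], [-0.79, 2.21], [0.23, 2.52], [-1.04, 4.18], [0, 3.07], [-2.55, 2.55]. Speed limits (rad/s): [2.22, 2.22, 2.57, 3.14, 3.14, 3.14].

## Interface

Orientations are given as [roll, pitch, yaw] about the fixed x, y, z axes, in that order (R = Rz(yaw) Ry(pitch) Rx(roll)).
In Python, from station import ctrl gives the robot as it stands. The module is installed in compiled form; this text tells all that it offers.
- The arm moves only by the tool servo_tool, never from a script. Its argument "plan" is a list of rows, each a list of 7 numbers: the opening in per cent of the stroke, from 0 (shut) to 100 (fully open), then the shift along the tool's x, y, z in m, then the turn, a rotation vector about the tool's x, y, z in rad. A call has exactly 8 rows; each row shifts and turns the commanded pose from where the row before left it, along the tool's axes as they then stand; what a row does not reach is not made up. A row lasts 1/8 s, in which the tool goes at most 62.5 mm and 10.7 degrees, less where a joint would pass 70% of its speed; a pose out of reach is approached as far as the arm can. A call with a gripper value outside its range is refused whole. The fingers move at their own pace and stop on an object; "force" is the grip in N (left out, the last holds). Time passes only in rows, so rows that do not move let the fingers close, or fill a call up. It gives the time, the measured TCP pose, the force, the opening and the grip force at its end, in the units of the state.
- ctrl.get_obs(): the state, without advancing time (a new reading comes with each control period).
- ctrl.camera(name): name is "side" or "top" or "wrist"; returns a dict with "pixels" (400x640x3 uint8, red, green, blue), "z_map" (400x640 float32, m along the optical axis (not along the pixel's ray), 0 where there is no reading), "mtx" (3x3 intrinsics, pixels), "dist" ([k1, k2, p1, p2, k3] as OpenCV has them; the pictures are not rectified), "pose" (4x4, takes a point from camera to world coordinates). Camera axes: x right, y up, looking along -z (the intrinsics and any distortion apply to the point x, -y, -z); pixel columns grow to the right and rows downward; lengths in m; the calibration is good to about 2 mm. A picture is of the moment at which its call begins.
- ctrl.hand_in(): hands the job in; it is judged then, once.
The state is a dict: "time_s": time; "qpos": joint angles; "joint_vel": joint speeds; "tau": joint torques, N m; "ee_pos": TCP position; "eef_rot": TCP orientation; "force": force on the tool from outside, world axes, zero at the start; "moment": the same for the moment, N m; "grip_width": finger opening in m; "grip_force": force on a finger pad.
Only numpy, scipy, OpenCV 4.12 (cv2) and the standard library are available. Lean on these libraries where they do the work, as an engineer would, in place of code of your own. Each camera call takes 0.05 s, during which the arm holds its last target. There are 200 camera calls.

## Working session

There is one attempt and no reset: what is moved stays moved. The work goes in short steps, Python scripts to look and compute and a tool call to move; the robot and the scene stay as the last step left them, time stands still between calls to the robot, and variables do not carry over. Pictures are saved under pics/ and viewed, at most 10 in all, crops included, and the job is handed in when it is done.

Besides the shell and the picture viewer there is one more tool, called after ">>>" as a command line: name --pt "numbers of a row" for each row, then --argument value for the rest. servo_tool: Moves the arm, as the interface text tells. Its arguments: {"type":"object","properties":{"plan":{"type":"array","items":{"type":"array","items":{"type":"number"}}},"force":{"type":"number"}},"required":["plan"]}

```bash
mkdir -p pics
cat > h.py <<'E'
import numpy as np, cv2, pickle
from station import ctrl
def snap(n,tag):
    c=ctrl.camera(n); pickle.dump(c,open(f'pics/{tag}.pkl','wb')); cv2.imwrite(f'pics/{tag}.png',c['pixels'][:,:,::-1]); return c
def load(tag): return pickle.load(open(f'pics/{tag}.pkl','rb'))
def ray(c,u,v):
    p=cv2.undistortPoints(np.array([[[u,v]]],float),c['mtx'],np.array(c['dist'],float))[0,0]
    return np.array([p[0],-p[1],-1.])
def pt(c,u,v,z=None):
    r=ray(c,u,v); P=c['pose']
    if z is None:
        w=2; b=c['z_map'][int(v)-w:int(v)+w+1,int(u)-w:int(u)+w+1]; d=np.median(b[b>0])
    else:
        d=(z-P[2,3])/(P[:3,:3]@r)[2]
    return P[:3,:3]@(r*d)+P[:3,3]
def cloud(c):
    H,W=c['z_map'].shape; u,v=np.meshgrid(np.arange(W),np.arange(H))
    q=cv2.undistortPoints(np.stack([u,v],-1).reshape(-1,1,2).astype(float),c['mtx'],np.array(c['dist'],float))[:,0]
    r=np.c_[q[:,0],-q[:,1],-np.ones(len(q))]*c['z_map'].reshape(-1,1)
    X=r@c['pose'][:3,:3].T+c['pose'][:3,3]; X[c['z_map'].ravel()<=0]=np.nan
    return X.reshape(H,W,3)
E
python3 - <<'E'
from h import *
for n in('top','side'): 
    c=snap(n,n+'0'); print(n,c['pose'].round(3).tolist(),c['mtx'].round(1).tolist())
o=ctrl.get_obs(); print({k:np.round(v,3) for k,v in o.items()})
E
```

```text
top [[0.028, 0.995, -0.092, 0.378], [-0.999, 0.029, 0.013, -0.044], [0.016, 0.091, 0.996, 1.388], [0.0, 0.0, 0.0, 1.0]] [[459.7, 0.0, 319.9], [0.0, 459.7, 197.9], [0.0, 0.0, 1.0]]
side [[-0.883, -0.367, 0.292, 0.86], [0.468, -0.708, 0.529, 0.629], [0.012, 0.604, 0.797, 1.087], [0.0, 0.0, 0.0, 1.0]] [[467.0, 0.0, 315.4], [0.0, 467.0, 195.4], [0.0, 0.0, 1.0]]
{'time_s': np.float64(0.1), 'qpos': array([-1.346,  0.3  ,  1.522, -0.   ,  1.321, -0.067]), 'joint_vel': array([-0.001, -0.   , -0.002,  0.001, -0.001, -0.001]), 'tau': array([ 0.0000e+00, -5.3264e+01, -3.5328e+01,  7.1000e-02,  2.3000e-02,
       -0.0000e+00]), 'ee_pos': array([ 0.158, -0.527,  0.205]), 'eef_rot': array([-3.141, -0.   ,  0.292]), 'force': array([-0.261, -0.2  ,  0.492]), 'moment': array([ 0.005, -0.013, -0.014]), 'grip_force': np.float64(0.0), 'grip_width': np.float64(0.094)}
```

View pics/top0.png

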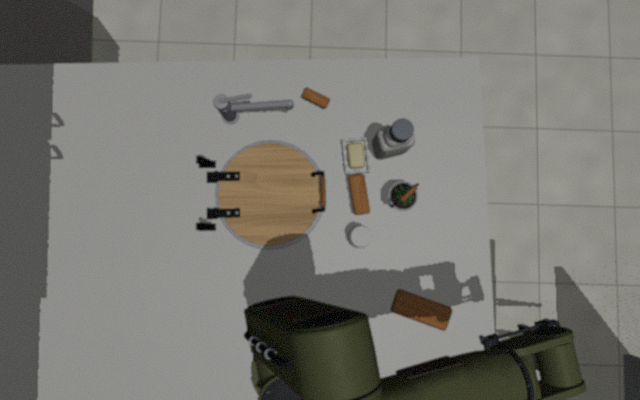

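View pics/side0.png

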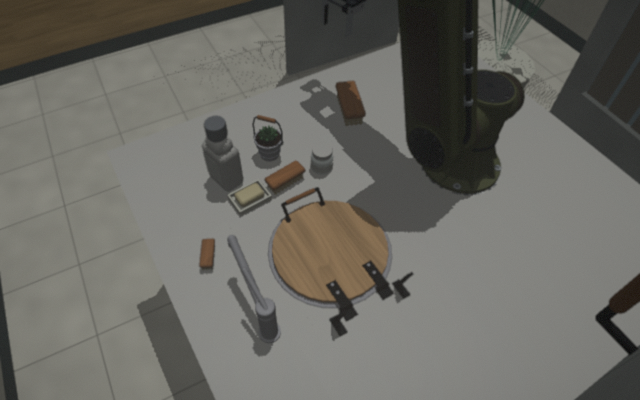

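Top view: the lid is centred at about (271,193), with its handle at (321,192) and hinges at (223,177) and (223,213). The bucket is at (403,195), soap dish (355,155), jar (359,235), detergent (397,135) and tap (228,108). There are three brush-like things: small (316,98), middle (359,194) and large (421,309). The middle one fits the scrub_brush description, lying beside the sink at mid size. I don't need to grasp any of them, only avoid them.

Run:
```python
from h import *
c=load('top0'); s=load('side0'); X=cloud(c); S=cloud(s)
print('worktop',pt(c,150,250),pt(c,330,130))
for n,u,v in [('lidc',271,193),('handle',321,192),('h-top',319,174),('h-bot',319,211),('soap',356,155),('brush',359,194),('jar',359,235),('bottle',402,129),('plant',403,195)]: print(n,pt(c,u,v).round(3))
z0=pt(c,150,250)[2]
# lid disc fit: wood colour at lid height
m=(abs(X[...,2]-z0-.018)<.006); m[:, :190]=0; m[:,345:]=0; m[:120]=0; m[260:]=0
P=X[m]; (cx,cy),r=cv2.minEnclosingCircle(P[:,:2].astype(np.float32)); print('disc',cx,cy,r,P.mean(0))
# handle points top & side
for nm,A in(('top',X),('side',S)):
  m=(A[...,2]>z0+.04)&(A[...,2]<z0+.06)&(abs(A[...,0]-.39)<.12)&(A[...,1]<.0)&(A[...,1]>-.09)
  P=A[m]; print(nm,'handle',len(P),P.mean(0),P.min(0),P.max(0))
  m=(A[...,2]>z0+.128)&(A[...,2]<z0+.175)&(abs(A[...,0]-.40)<.08)&(abs(A[...,1]+.25)<.08)
  P=A[m]; print(nm,'grip',len(P)); 
  if len(P)>5:
    print(P.mean(0),P.min(0),P.max(0)); mu,ev=cv2.PCACompute(P[:,:2].astype(np.float32),mean=None); print('axis',ev[0],np.ptp((P[:,:2]-mu)@ev[0]))
  m=(A[...,2]>z0+.008)&(A[...,2]<z0+.08)&(abs(A[...,0]-.40)<.07)&(abs(A[...,1]+.25)<.06)
  P=A[m]; print('bucket',P.mean(0),P.min(0),P.max(0))
  for z1,z2 in((.06,.1),(.02,.1)):
   m=(A[...,2]>z0+z1)&(A[...,2]<z0+z2)&(A[...,0]>.2)&(A[...,0]<.62)&(A[...,1]<-.05)&(A[...,1]>-.3)
   n,l,st,ce=cv2.connectedComponentsWithStats(m.astype(np.uint8))
   for i in range(1,n):
    if st[i,4]>15: Q=A[l==i]; print(' blob',z1,Q.min(0).round(3),Q.max(0).round(3))
a=np.vstack([cv2.resize(c['pixels'][140:240,300:430],(780,600),interpolation=2)])
cv2.imwrite('pics/crop1.png',a[:,:,::-1])
```

```text
worktop [ 0.33509125  0.44041078 -0.00093328] [ 7.16441786e-01 -8.79948679e-02  5.51732569e-04]
lidc [0.515 0.084 0.019]
handle [ 0.518 -0.065  0.059]
h-top [ 0.572 -0.057  0.051]
h-bot [ 0.463 -0.061  0.046]
soap [ 0.635 -0.167  0.034]
brush [ 0.517 -0.177  0.044]
jar [ 0.396 -0.176  0.079]
bottle [ 0.667 -0.265  0.236]
plant [ 0.506 -0.285  0.155]
disc 0.5421980619430542 0.0760854184627533 0.25151386857032776 [0.51395479 0.0915754  0.01822499]
top handle 36 [ 0.47396552 -0.06178522  0.05196172] [ 0.46272533 -0.07726568  0.0410371 ] [ 0.50974201 -0.04579574  0.05903225]
top grip 0
bucket [ 0.40499718 -0.20568387  0.05745376] [ 0.341056   -0.30946923  0.00719158] [ 0.46996665 -0.19007873  0.07905022]
 blob 0.06 [ 0.463 -0.077  0.059] [ 0.579 -0.06   0.069]
 blob 0.06 [ 0.471 -0.3    0.061] [ 0.555 -0.257  0.099]
 blob 0.06 [ 0.365 -0.208  0.065] [ 0.422 -0.15   0.085]
 blob 0.06 [ 0.22  -0.298  0.059] [ 0.235 -0.284  0.065]
 blob 0.06 [ 0.201 -0.298  0.059] [ 0.213 -0.284  0.066]
 blob 0.02 [ 0.581 -0.208  0.019] [ 0.62  -0.132  0.028]
 blob 0.02 [ 0.597 -0.192  0.02 ] [ 0.62  -0.143
[... 422 characters left out ...]

side grip 0
bucket [ 0.40664544 -0.20057686  0.06887768] [ 0.3672895  -0.28885711  0.0076624 ] [ 0.46897415 -0.19005422  0.07905777]
 blob 0.06 [ 0.201 -0.299  0.059] [ 0.243 -0.286  0.067]
 blob 0.06 [ 0.475 -0.3    0.059] [ 0.558 -0.255  0.099]
 blob 0.06 [ 0.366 -0.21   0.059] [ 0.425 -0.149  0.085]
 blob 0.06 [ 0.465 -0.079  0.059] [ 0.583 -0.059  0.07 ]
 blob 0.02 [ 0.2  -0.3   0.02] [ 0.248 -0.274  0.067]
 blob 0.02 [ 0.475 -0.3    0.02 ] [ 0.558 -0.255  0.099]
 blob 0.02 [ 0.366 -0.21   0.019] [ 0.43  -0.145  0.085]
 blob 0.02 [ 0.456 -0.211  0.02 ] [ 0.58  -0.142  0.05 ]
 blob 0.02 [ 0.583 -0.21   0.019] [ 0.62  -0.13   0.039]
 blob 0.02 [ 0.463 -0.079  0.037] [ 0.583 -0.05   0.07 ]
```

View pics/crop1.png

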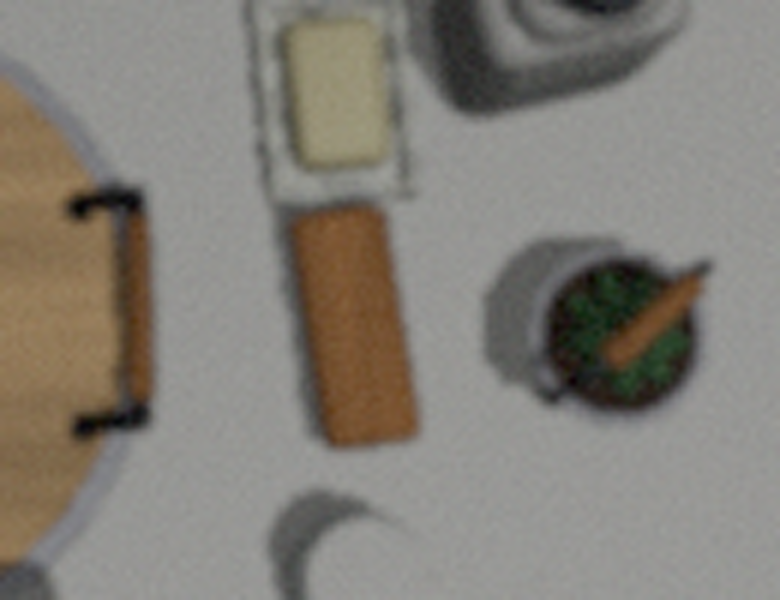

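The crop confirms that the middle-sized brush lies between the soap dish and the jar. The bucket handle's sleeve is a diagonal bar, with crop ends at about (610,355) and (700,285). I'll refine the lid and bucket fits next.

Run:
```python
from h import *
def pca(P):
    mu=P[:,:2].mean(0); ev=np.linalg.svd(P[:,:2]-mu)[2][0] if len(P)<3000 else None
    return mu,ev,np.degrees(np.arctan2(ev[1],ev[0])),np.ptp((P[:,:2]-mu)@ev)
for t in('top0','side0'):
  A=cloud(load(t)); I=load(t)['pixels'].astype(int); x,y,z=A[...,0],A[...,1],A[...,2]
  red=(I[...,0]-I[...,2]>35)
  m=red&(z>.04)&(z<.075)&(abs(x-.52)<.08)&(y<-.03)&(y>-.1); P=A[m]; print(t,'lidbar',m.sum(),P.mean(0).round(4),pca(P)); print(' zmax',np.sort(P[:,2])[-5:])
  m=red&(z>.125)&(z<.19)&(abs(x-.5)<.08)&(abs(y+.28)<.08); P=A[m]; print(t,'potbar',m.sum(),P.mean(0).round(4),P.min(0),P.max(0),pca(P))
  m=(z>.062)&(z<.08)&(abs(x-.51)<.07)&(abs(y+.28)<.07); P=A[m]
  (a,b),r=cv2.minEnclosingCircle(P[:,:2].astype(np.float32)); print('rim',a,b,r)
  m=(abs(z-.018)<.005)&(abs(x-.52)<.17)&(abs(y-.09)<.165)&red; P=A[m]
  (a,b),r=cv2.minEnclosingCircle(P[:,:2].astype(np.float32)); print('disc',a,b,r,P.mean(0),P.min(0),P.max(0))
  m=(z>.1)&(abs(x-.67)<.12)&(abs(y+.26)<.1); P=A[m]; print('bottle',P.min(0),P.max(0))
  m=(z>.1)&(x>.6)&(abs(y-.1)<.2); P=A[m]; print('tap',P.min(0),P.max(0))
```

```text
top0 lidbar 111 [ 0.5208 -0.0689  0.0633] (array([ 0.52081483, -0.06891833]), array([-0.99915709, -0.04105   ]), np.float64(-177.64734737347908), np.float64(0.08752960702648863))
 zmax [0.06755182 0.06819712 0.06832778 0.06843236 0.06949671]
top0 potbar 85 [ 0.5123 -0.2987  0.1562] [ 0.49271142 -0.32084653  0.14774831] [ 0.53109151 -0.27885579  0.16181908] (array([ 0.51233799, -0.29872511]), array([-0.67500222,  0.7378157 ]), np.float64(132.45432273941864), np.float64(0.05142752991615368))
rim 0.5135703086853027 -0.2989048361778259 0.046361785382032394
disc 0.5132837891578674 0.08892007172107697 0.15328866243362427 [0.51394031 0.08545685 0.01832899] [ 0.36232507 -0.06293656  0.01300916] [0.66442412 0.24062693 0.02299999]
bottle [ 0.62621928 -0.31744806  0.10001974] [ 0.69995759 -0.21165927  0.24267134]
tap [0.73098891 0.02299655 0.10002278] [0.77211344 0.24457659 0.18858446]
side0 lidbar 62 [ 0.5209 -0.0695  0.064 ] (array([ 0.52087758, -0.06946628]), array([0.99908693, 0.04272359]), np.float64(2.4486264866556016), np.float64(0.0821338943931331))
 zmax [0.06717504 0.0672004  0.06730476 0.0696402  0.06988081]
side0 potbar 28 [ 0.5144 -0.2983  0.1566] [ 0.49868723 -0.31476364  0.15298496] [ 0.53270469 -0.27821349  0.15973167] (array([ 0.51444722, -0.29825008]), array([-0.69745815,  0.71662552]), np.float64(134.22342472915966), np.float64(0.04960390326154156))
rim 0.515833854675293 -0.29988715052604675 0.04681793600320816
disc 0.5154968500137329 0.08815152943134308 0.15354517102241516 [0.52309434 0.09224048 0.01813799] [ 0.36419468 -0.06261815  0.01302465] [0.66739274 0.24153516 0.02298945]
bottle [ 0.62966143 -0.30635412  0.10001637] [ 0.7157242  -0.21100603  0.24228006]
tap [0.73216038 0.01997842 0.10011498] [0.77456633 0.24133651 0.18756828]
```

Estimates:
- **Lid bar:** (0.521,-0.0695,0.057), with the hinge line yawed about 2.4°.
- **Hinge:** (0.508,0.251,0.012).
- **Bucket grip:** (0.513,-0.2985,0.150), with its bar axis at 133°.

I'll keep the tool pointing down and let the bar turn between the pads along the arc. First move: towards the lid handle.

>>> servo_tool --pt "55 0.04 -0.028 0 0 0 0" --pt "55 0.04 -0.028 0 0 0 0" --pt "55 0.04 -0.028 0 0 0 0" --pt "55 0.04 -0.028 0 0 0 0" --pt "55 0.04 -0.028 0 0 0 0" --pt "55 0.04 -0.028 0 0 0 0" --pt "55 0.04 -0.028 0 0 0 0" --pt "55 0.04 -0.028 0 0 0 0" --force 10

```text
time_s: 1.1
ee_pos: [0.4009, -0.2187, 0.2053]
eef_rot: [-3.141, 0.0, 0.292]
force: [2.4, -0.6, 0.5]
grip_width: 0.052
grip_force: 0.0
```

```bash
cat >> h.py <<'E'
from scipy.spatial.transform import Rotation as R
def rel(target,rpy):
    o=ctrl.get_obs(); r0=R.from_euler('xyz',o['eef_rot']); r1=R.from_euler('xyz',rpy)
    print('t',round(float(o['time_s']),2),'pos',np.round(o['ee_pos'],4),'rpy',np.round(o['eef_rot'],3),'q6',round(float(o['qpos'][5]),2),'w',round(float(o['grip_width']),4),'F',np.round(o['force'],1))
    print('shift',(r0.inv().apply(np.array(target)-o['ee_pos'])).round(4),'turn',(r0.inv()*r1).as_rotvec().round(4))
E
python3 -c "
from h import *
rel([.521,-.0695,.16],[np.pi,0,.042])"
```

```text
t 1.1 pos [ 0.4009 -0.2187  0.2053] rpy [-3.141  0.     0.292] q6 0.7 w 0.052 F [ 2.4 -0.6  0.5]
shift [ 0.1579 -0.1084  0.0453] turn [-1.000e-04  1.000e-04  2.497e-01]
```

>>> servo_tool --pt "55 0.04 -0.027 0.01 0 0 0" --pt "55 0.04 -0.027 0.01 0 0 0" --pt "55 0.04 -0.027 0.01 0 0 0" --pt "55 0.038 -0.0274 0.015 0 0 0" --pt "55 0 0 0 0 0 0.125" --pt "55 0 0 0 0 0 0.125" --pt "55 0 0 0.03 0 0 0" --pt "55 0 0 0.02 0 0 0"

```text
time_s: 2.1
ee_pos: [0.5199, -0.0707, 0.1091]
eef_rot: [-3.141, 0.001, 0.042]
force: [1.0, 0.1, -0.1]
grip_width: 0.0518
grip_force: 0.0
```

```bash
python3 -c "
from h import *
rel([.521,-.0695,.032],[np.pi,0,.042]); c=snap('wrist','w1'); A=cloud(c); I=c['pixels'].astype(int)
m=(A[...,2]>.045)&(A[...,2]<.075)&(A[...,1]<-.03)&(A[...,1]>-.1)&(I[...,0]-I[...,2]>30)&(abs(A[...,0]-.52)<.07)
P=A[m]; print(m.sum(),P.mean(0),P.min(0),P.max(0))"
```

```text
t 2.1 pos [ 0.5199 -0.0707  0.1091] rpy [-3.141e+00  1.000e-03  4.200e-02] q6 1.32 w 0.0518 F [ 1.   0.1 -0.1]
shift [ 0.0012 -0.0012  0.0771] turn [-0.0003  0.0012 -0.0002]
2235 [ 0.52585662 -0.06993566  0.06259346] [ 0.47760745 -0.07833645  0.04515594] [ 0.57239084 -0.05303245  0.06558461]
```

View pics/w1.png

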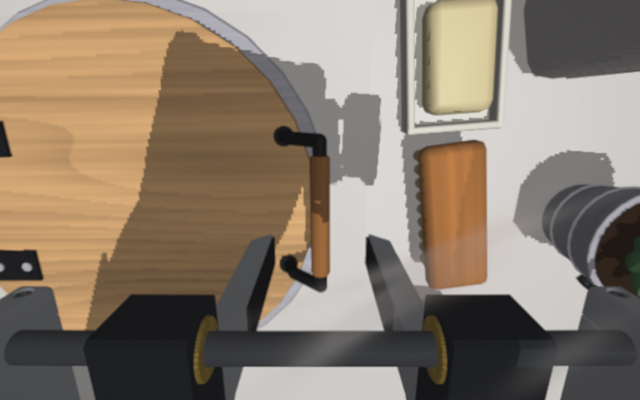

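The wrist view shows the bar (320,155)-(320,277) running between the two fingers at (262,250) and (378,250), so they straddle it. I'll descend and grip.

>>> servo_tool --pt "55 0.001 0 0.025 0 0 0" --pt "55 0 -0.001 0.025 0 0 0" --pt "55 0 0 0.02 0 0 0" --pt "55 0 0 0.007 0 0 0" --pt "0 0 0 0 0 0 0" --pt "0 0 0 0 0 0 0" --pt "0 0 0 0 0 0 0" --pt "0 0 0 0 0 0 0" --force 12

```text
time_s: 3.15
ee_pos: [0.5215, -0.0699, 0.0338]
eef_rot: [3.141, -0.001, 0.042]
force: [-0.8, -2.0, 0.6]
grip_width: 0.0151
grip_force: 1.4
```

```bash
cat > arc.py <<'E'
from h import *
import sys
# tool stays down, yaw .042; bar offsets rel. to start, in tool axes (y=-y', z=-up)
f=lambda th:np.array([-.322*np.cos(th)+.045*np.sin(th), .322*np.sin(th)+.045*np.cos(th)])
ths=[float(a) for a in sys.argv[1:]]
for a,b in zip(ths,ths[1:]): d=f(b)-f(a); print(b,'ty',round(-d[0],4),'tz',round(-d[1],4))
E
python3 -c "
from h import *
rel([.521,-.0695,.032],[np.pi,0,.042])"
python3 arc.py $(python3 -c "print(*[round(.045*i,3) for i in range(41)])")
```

```text
t 3.15 pos [ 0.5215 -0.0699  0.0338] rpy [ 3.141e+00 -1.000e-03  4.200e-02] q6 1.33 w 0.0151 F [-0.8 -2.   0.6]
shift [-0.0005 -0.0004  0.0018] turn [ 0.0002 -0.0006 -0.0002]
0.045 ty -0.0024 tz -0.0144
0.09 ty -0.003 tz -0.0143
0.135 ty -0.0036 tz -0.0142
0.18 ty -0.0043 tz -0.014
0.225 ty -0.0049 tz -0.0138
0.27 ty -0.0055 tz -0.0136
0.315 ty -0.0061 tz -0.0133
0.36 ty -0.0067 tz -0.013
0.405 ty -0.0073 tz -0.0127
0.45 ty -0.0078 tz -0.0123
0.495 ty -0.0084 tz -0.012
0.54 ty -0.0089 tz -0.0116
0.585 ty -0.0094 tz -0.0112
0.63 ty -0.0099 tz -0.0107
0.675 ty -0.0104 tz -0.0103
0.72 ty -0.0109 tz -0.0098
0.765 ty -0.0113 tz -0.0093
0.81 ty -0.0117 tz -0.0088
0.855 ty -0.0121 tz -0.0083
0.9 ty -0.0124 tz -0.0077
0.945 ty -0.0128 tz -0.0071
0.99 ty -0.0131 tz -0.0066
1.035 ty -0.0134 tz -0.006
1.08 ty -0.0136 tz -0.0054
1.125 ty -0.0138 tz -0.0047
1.17 ty -0.014 tz -0.0041
1.215 ty -0.0142 tz -0.0035
1.26 ty -0.0144 tz -0.0028
1.305 ty -0.0145 tz -0.0022
1.35 ty -0.0145 tz -0.0015
1.395 ty -0.0146 tz -0.0009
1.44 ty -0.0146 tz -0.0002
1.485 ty -0.0146 tz 0.0004
1.53 ty -0.0146 tz 0.0011
1.575 ty -0.0145 tz 0.0018
1.62 ty -0.0144 tz 0.0024
1.665 ty -0.0143 tz 0.0031
1.71 ty -0.0142 tz 0.0037
1.755 ty -0.014 tz 0.0043
1.8 ty -0.0138 tz 0.005
```

>>> servo_tool --pt "0 0 0 0 0 0 0" --pt "0 -0.0 -0.0024 -0.0144 0 0 0" --pt "0 0 -0.003 -0.0143 0 0 0" --pt "0 0 -0.0036 -0.0142 0 0 0" --pt "0 0 -0.0043 -0.014 0 0 0" --pt "0 0 -0.0049 -0.0138 0 0 0" --pt "0 0 -0.0055 -0.0136 0 0 0" --pt "0 0 -0.0061 -0.0133 0 0 0" --force 15

```text
time_s: 4.15
ee_pos: [0.5201, -0.0415, 0.1318]
eef_rot: [3.139, -0.0, 0.041]
force: [-0.6, -11.2, 0.1]
grip_width: 0.0134
grip_force: 15.0
```

```bash
cat > lid.py <<'E'
from h import *
import sys
c=snap('top',sys.argv[1]); A=cloud(c); I=c['pixels'].astype(int)
hp=np.array([.508,.2513]); yv=np.array([-.042,.999]); xv=np.array([.999,.042])
d=A[...,:2]-hp; Y=d@yv; X=d@xv; Z=A[...,2]-.012
m=(abs(X)<.14)&(Y*Y+Z*Z<.32**2)&(Y*Y+Z*Z>.1**2)&(I[...,0]-I[...,2]>25)
if m.sum()>30:
    th=np.arctan2(Z[m],-Y[m]); print('lid median',np.median(th),'n',m.sum(),np.percentile(th,[10,90]))
o=ctrl.get_obs(); e=o['ee_pos']; print('tcp Y',(e[:2]-hp)@yv,'X',(e[:2]-hp)@xv,'Z',e[2]-.012,'w',o['grip_width'],'gf',o['grip_force'],o['force'].round(1),o['qpos'].round(2))
E
python3 lid.py t1
```

```text
lid median 0.35387951163992637 n 3282 [0.33208334 0.38142427]
tcp Y -0.2923277489244846 X -0.00011904477712475373 Z 0.12125254194290415 w 0.013690063353771592 gf 14.975561052560806 [ -6.  -10.7   4.1] [-0.15  0.31  1.69 -0.    1.15  1.38]
```

The lid is at about 0.33 rad and following, so I'll continue.

>>> servo_tool --pt "0 0 -0.0067 -0.013 0 0 0" --pt "0 0 -0.0073 -0.0127 0 0 0" --pt "0 0 -0.0078 -0.0123 0 0 0" --pt "0 0 -0.0084 -0.012 0 0 0" --pt "0 0 -0.0089 -0.0116 0 0 0" --pt "0 0 -0.0094 -0.0112 0 0 0" --pt "0 0 -0.0099 -0.0107 0 0 0" --pt "0 0 -0.0104 -0.0103 0 0 0"

```text
time_s: 5.2
ee_pos: [0.5176, 0.0262, 0.2271]
eef_rot: [3.136, -0.003, 0.04]
force: [-3.4, -18.7, 13.1]
grip_width: 0.0135
grip_force: 15.0
```

```bash
python3 lid.py t2
```

```text
lid median 0.7161853498042997 n 1175 [0.69085279 0.74764865]
tcp Y -0.22400108278792374 X 0.00043756275936576673 Z 0.2162474704801886 w 0.013237123094570586 gf 15.009128451347351 [ -4.5 -15.8  15.8] [-0.02  0.21  1.58 -0.    1.35  1.52]
```

The force is modest at about 20 N, pushing radially outward. I'll bias the arc 2–3 mm outward and continue.

>>> servo_tool --pt "0 0 -0.0094 -0.0108 0 0 0" --pt "0 0 -0.0103 -0.0103 0 0 0" --pt "0 0 -0.0107 -0.0098 0 0 0" --pt "0 0 -0.0121 -0.0083 0 0 0" --pt "0 0 -0.0124 -0.0077 0 0 0" --pt "0 0 -0.0128 -0.0071 0 0 0" --pt "0 0 -0.0131 -0.0066 0 0 0" --pt "0 0 -0.0134 -0.006 0 0 0"

```text
time_s: 6.25
ee_pos: [0.5131, 0.1233, 0.2925]
eef_rot: [3.141, -0.001, 0.042]
force: [0.1, -4.1, 2.2]
grip_width: 0.0135
grip_force: 15.0
```

```bash
python3 lid.py t3
```

```text
lid median 1.0385658167172287 n 344 [1.01282731 1.07848976]
tcp Y -0.12677131625033602 X -0.00016758351097340032 Z 0.2811456787387537 w 0.013442806641039366 gf 15.001010298728943 [-2.3 -2.4  6.6] [ 0.17  0.2   1.45 -0.    1.5   1.7 ]
```

>>> servo_tool --pt "0 0 -0.0136 -0.0054 0 0 0" --pt "0 0 -0.0138 -0.0047 0 0 0" --pt "0 0 -0.014 -0.0041 0 0 0" --pt "0 0 -0.0142 -0.0035 0 0 0" --pt "0 0 -0.0144 -0.0028 0 0 0" --pt "0 0 -0.0145 -0.0022 0 0 0" --pt "0 0 -0.0145 -0.0015 0 0 0" --pt "0 0 -0.0146 -0.0009 0 0 0"

```text
time_s: 7.3
ee_pos: [0.5082, 0.2373, 0.3166]
eef_rot: [-3.141, 0.001, 0.042]
force: [-2.2, -2.3, 1.9]
grip_width: 0.0137
grip_force: 15.0
```

```bash
python3 lid.py t4
```

```text
lid median 1.380126648399231 n 366 [1.36403894 1.40064814]
tcp Y -0.012643369224853894 X -0.000328420928472772 Z 0.3045740581639849 w 0.013312619971733988 gf 15.011401176452637 [-3.2  1.7  5. ] [0.37 0.27 1.31 0.   1.57 1.9 ]
```

>>> servo_tool --pt "0 0 -0.0146 -0.0002 0 0 0" --pt "0 0 -0.0146 0.0004 0 0 0" --pt "0 0 -0.0146 0.0011 0 0 0" --pt "0 0 -0.0145 0.0018 0 0 0" --pt "0 0 -0.0144 0.0024 0 0 0" --pt "0 0 -0.0143 0.0031 0 0 0" --pt "0 0 -0.0142 0.0037 0 0 0" --pt "0 0 -0.011 0.0035 0 0 0"

```text
time_s: 8.35
ee_pos: [0.5038, 0.3494, 0.3005]
eef_rot: [-3.141, -0.0, 0.042]
force: [-0.8, -0.0, 0.5]
grip_width: 0.0136
grip_force: 15.0
```

```bash
python3 lid.py t5
```

```text
lid median 1.7077041389238117 n 3153 [1.68557696 1.71988576]
tcp Y 0.09914113136264799 X -0.00016810783768555465 Z 0.28799484625587884 w 0.013875069281924094 gf 14.998606592416763 [-0.3  2.3  3.1] [0.55 0.4  1.17 0.   1.57 2.08]
```

>>> servo_tool --pt "0 0 -0.006 0.0015 0 0 0" --pt "0 0 -0.005 0.0015 0 0 0" --pt "0 0 -0.004 0.001 0 0 0" --pt "0 0 -0.003 0.001 0 0 0" --pt "0 0 -0.002 0.0005 0 0 0" --pt "0 0 -0.001 0 0 0 0" --pt "0 0 0 0 0 0 0" --pt "0 0 0 0 0 0 0"

```text
time_s: 9.4
ee_pos: [0.5028, 0.3681, 0.2943]
eef_rot: [3.139, 0.002, 0.041]
force: [-4.6, -10.9, -9.6]
grip_width: 0.0137
grip_force: 15.0
```

```bash
python3 lid.py t6
```

```text
lid median 1.7680673290305544 n 3753 [1.74474891 1.78035459]
tcp Y 0.11689703662937914 X -0.00022473392619136377 Z 0.2823098934746923 w 0.013282137373604043 gf 14.976051896810532 [ -4.8 -11.9  -9.9] [ 0.57  0.43  1.15 -0.    1.57  2.1 ]
```

The force rises at Y=0.117, the geometry of 1.8 rad, so the lid is on its stop. I'll release narrowly, lift straight up, and look down the sink.

>>> servo_tool --pt "30 0 0 0 0 0 0" --pt "30 0 0 0 0 0 0" --pt "30 0 0 -0.01 0 0 0" --pt "30 0 0 -0.025 0 0 0" --pt "30 0 0 -0.03 0 0 0" --pt "30 0 0 -0.03 0 0 0" --pt "60 0 0.03 -0.02 0 0 0" --pt "60 0 0.05 0 0 0 0"

```text
time_s: 10.45
ee_pos: [0.5063, 0.2895, 0.4124]
eef_rot: [-3.14, -0.003, 0.044]
force: [1.1, 0.7, 0.4]
grip_width: 0.0447
grip_force: 0.0
```

```bash
python3 lid.py t7; python3 -c "
from h import *
rel([.513,-.2985,.25],[np.pi,0,np.radians(-47)])"
```

```text
lid median 1.7620592203693062 n 2273 [1.73982137 1.77586272]
tcp Y 0.033070610384404585 X 0.00023912524138357868 Z 0.40061222679293956 w 0.04846698232063054 gf 0.0 [ 0.5 -3.   0.6] [ 0.45  0.32  1.03 -0.    1.79  1.98]
t 10.5 pos [0.5068 0.2844 0.4126] rpy [-3.141 -0.004  0.04 ] q6 1.98 w 0.0485 F [ 0.5 -3.   0.6]
shift [-0.0178  0.5827  0.1623] turn [-0.002  -0.0033  0.8604]
```

View pics/t7.png

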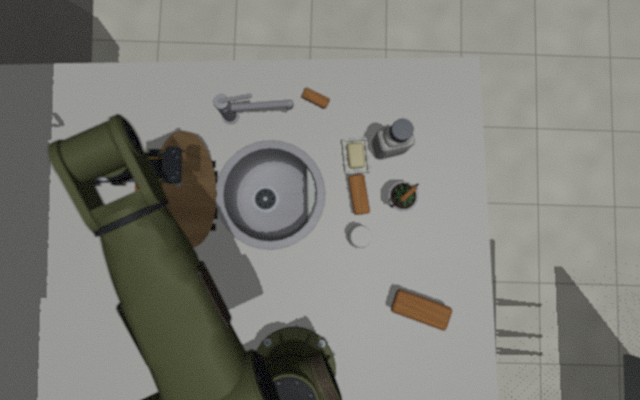

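The lid is back and the sink is open; the strainer appears at about (265,198). I'll move over the bucket and measure the plughole.

>>> servo_tool --pt "80 -0.002 0.055 0 0 0 0" --pt "80 -0.002 0.058 0 0 0 0" --pt "80 -0.002 0.058 0.01 0 0 0" --pt "80 -0.002 0.058 0.01 0 0 0" --pt "80 -0.002 0.058 0.01 0 0 0" --pt "80 -0.002 0.058 0.01 0 0 0" --pt "80 -0.002 0.058 0.01 0 0 0" --pt "80 -0.002 0.058 0.01 0 0 0"

```text
time_s: 11.5
ee_pos: [0.5095, -0.1737, 0.3512]
eef_rot: [3.141, -0.002, 0.042]
force: [1.2, -0.1, 0.6]
grip_width: 0.0751
grip_force: 0.0
```

Run:
```python
from h import *
rel([.513,-.2985,.25],[np.pi,0,np.radians(-47)])
c=snap('top','t8'); A=cloud(c); x,y,z=A[...,0],A[...,1],A[...,2]
print(pt(c,265,198),pt(c,265,198,-.144))
# rim/bowl interior: inside below worktop
m=(z<-.03)&(abs(x-.51)<.2)&(abs(y-.09)<.2); P=A[m]; print('floor z',np.percentile(P[:,2],[1,5,50]))
(a,b),r=cv2.minEnclosingCircle(A[(z<-.01)&(abs(x-.51)<.2)&(abs(y-.09)<.2)][:,:2].astype(np.float32)); print('bowl',a,b,r)
a=cv2.resize(c['pixels'][145:245,215:325],(660,600),interpolation=2); cv2.imwrite('pics/crop2.png',a[:,:,::-1])
```

```text
t 11.5 pos [ 0.5095 -0.1737  0.3512] rpy [ 3.141e+00 -2.000e-03  4.200e-02] q6 1.13 w 0.0751 F [ 1.2 -0.1  0.6]
shift [-0.0019  0.1248  0.1013] turn [-1.000e-04 -2.100e-03  8.622e-01]
[ 0.51350409  0.11851869 -0.14266707] [ 0.51362176  0.11866034 -0.144     ]
floor z [-0.15203293 -0.14964197 -0.14035798]
bowl 0.5160638093948364 0.09105187654495239 0.14348675310611725
```

View pics/crop2.png

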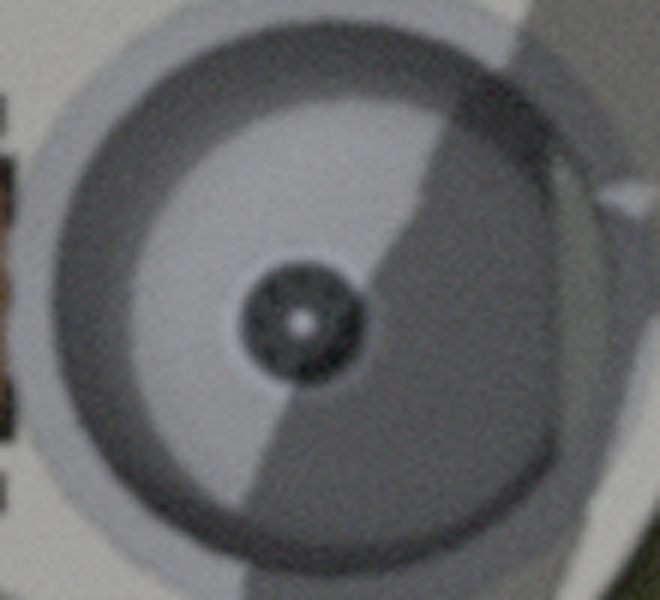

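The strainer is centred at crop (303,323), i.e. full-image (265.4,198.8), which gives a plughole at about (0.513,0.1185). Next I'll go over the bucket.

>>> servo_tool --pt "80 -0.001 0.04 0.01 0 0 0" --pt "80 -0.001 0.045 0.01 0 0 0" --pt "80 0 0.04 0.01 0 0 0" --pt "80 0 0 0.015 0 0 0.172" --pt "80 0 0 0.02 0 0 0.172" --pt "80 0 0 0.02 0 0 0.173" --pt "80 0 0 0.02 0 0 0.173" --pt "80 0 0 0.01 0 0 0.172"

```text
time_s: 12.55
ee_pos: [0.513, -0.2967, 0.2351]
eef_rot: [-3.141, -0.0, -0.826]
force: [0.5, -1.1, 0.2]
grip_width: 0.0753
grip_force: 0.0
```

Run:
```python
from h import *
c=snap('wrist','w2'); A=cloud(c); I=c['pixels'].astype(int)
m=(A[...,2]>.142)&(A[...,2]<.168)&(abs(A[...,1]+.3)<.05)&(I[...,0]-I[...,2]>30)&(abs(A[...,0]-.513)<.05)
P=A[m]; mu=P.mean(0); ev=np.linalg.svd(P[:,:2]-mu[:2],full_matrices=False)[2][0]; s=(P[:,:2]-mu[:2])@ev
print(m.sum(),mu,P[:,2].max(),np.degrees(np.arctan2(ev[1],ev[0])),'mid',mu[:2]+ev*(s.min()+s.max())/2,np.ptp(s))
rel([.513,-.2985,.134],[np.pi,0,np.radians(-47)])
```

```text
1006 [ 0.51557591 -0.30267013  0.15575517] 0.1589609471236642 132.8710189180652 mid [ 0.5142049  -0.30119325] 0.05475593653394856
t 12.6 pos [ 0.5128 -0.2966  0.2342] rpy [ 3.141e+00  1.000e-03 -8.350e-01] q6 1.82 w 0.0753 F [-0.3 -0.3 -1.2]
shift [0.0017 0.0011 0.1001] turn [ 0.0002  0.001  -0.0142]
```

View pics/w2.png

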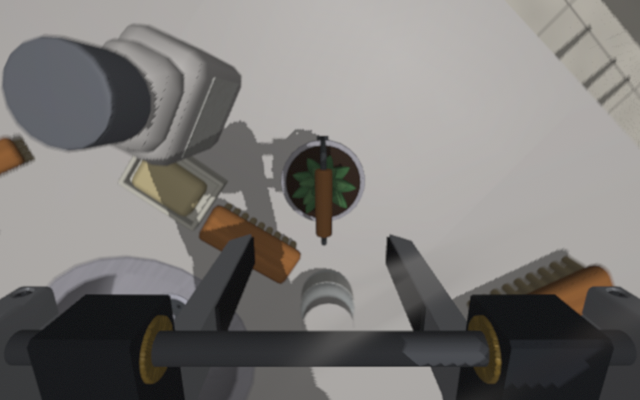

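The bar (324,165)-(323,238) lies midway between the fingers and parallel to the tool's x axis. I'll descend and grip.

>>> servo_tool --pt "80 0.003 0.0015 0.03 0 0 -0.013" --pt "80 0 0 0.03 0 0 0" --pt "80 0 0 0.025 0 0 0" --pt "80 0 0 0.015 0 0 0" --pt "80 0 0 0 0 0 0" --pt "0 0 0 0 0 0 0" --pt "0 0 0 0 0 0 0" --pt "0 0 0 0 0 0 0" --force 35

```text
time_s: 13.6
ee_pos: [0.5139, -0.3001, 0.1358]
eef_rot: [-3.141, -0.001, -0.807]
force: [-0.4, -0.2, 0.5]
grip_width: 0.0486
grip_force: 0.0
```

>>> servo_tool --pt "0 0 0 0 0 0 0" --pt "0 0 0 0 0 0 0" --pt "0 0 0 0 0 0 0" --pt "0 0 0 0 0 0 0" --pt "0 0 0 0 0 0 0" --pt "0 0 0 -0.005 0 0 0" --pt "0 0 0 -0.01 0 0 0" --pt "0 0 0 -0.015 0 0 0"

```text
time_s: 14.6
ee_pos: [0.5137, -0.2999, 0.166]
eef_rot: [3.141, 0.001, -0.807]
force: [-0.5, 0.2, -3.5]
grip_width: 0.0132
grip_force: 35.0
```

```bash
python3 -c "
from h import *
rel([.513,.1185,.26],[np.pi,0,-.3]); print(ctrl.get_obs()['grip_force'])"
```

```text
t 14.6 pos [ 0.5137 -0.2999  0.166 ] rpy [ 3.141e+00  1.000e-03 -8.070e-01] q6 1.79 w 0.0132 F [-0.5  0.2 -3.5]
shift [-0.3028 -0.2889 -0.0939] turn [-0.000e+00  5.000e-04 -5.071e-01]
34.99862551689148
```

Bucket held (3.5 N load). I'll lift on, smoothly.

>>> servo_tool --pt "0 0 0 -0.018 0 0 0" --pt "0 0 0 -0.018 0 0 0" --pt "0 0 0 -0.018 0 0 0" --pt "0 0 0 -0.015 0 0 0" --pt "0 0 0 -0.01 0 0 0" --pt "0 -0.004 -0.004 -0.005 0 0 0" --pt "0 -0.008 -0.0076 0 0 0 0" --pt "0 -0.012 -0.0114 0 0 0 0"

```text
time_s: 15.6
ee_pos: [0.5136, -0.2657, 0.2486]
eef_rot: [3.141, 0.001, -0.807]
force: [0.3, 0.1, -4.4]
grip_width: 0.0126
grip_force: 35.0
```

>>> servo_tool --pt "0 -0.014 -0.0133 0 0 0 0" --pt "0 -0.014 -0.0133 0 0 0 0" --pt "0 -0.014 -0.0133 0 0 0 0" --pt "0 -0.014 -0.0133 0 0 0 0" --pt "0 -0.014 -0.0133 0 0 0 0" --pt "0 -0.014 -0.0133 0 0 0 0" --pt "0 -0.014 -0.0133 0 0 0 0" --pt "0 -0.014 -0.0133 0 0 0 0"

```text
time_s: 16.6
ee_pos: [0.5132, -0.111, 0.2492]
eef_rot: [-3.142, 0.0, -0.807]
force: [-0.7, -0.4, -3.2]
grip_width: 0.0129
grip_force: 35.0
```

```bash
python3 -c "
from h import *
rel([.513,.1185,.25],[np.pi,0,-.3]); print(ctrl.get_obs()['grip_force'])"
```

```text
t 16.6 pos [ 0.5132 -0.111   0.2492] rpy [-3.142  0.    -0.807] q6 2.1 w 0.0129 F [-0.7 -0.4 -3.2]
shift [-0.1659 -0.1586 -0.0007] turn [-0.      0.     -0.5072]
34.998289346694946
```

>>> servo_tool --pt "0 -0.008 -0.0076 0 0 0 0" --pt "0 -0.004 -0.0038 0 0 0 -0.05" --pt "0 0 0 0 0 0 -0.09" --pt "0 0 0 0 0 0 -0.09" --pt "0 0 0 0 0 0 -0.09" --pt "0 0 0 0 0 0 -0.09" --pt "0 0 0 0 0 0 -0.06" --pt "0 0 0 0 0 0 -0.037"

```text
time_s: 17.6
ee_pos: [0.5131, -0.0956, 0.2492]
eef_rot: [3.142, 0.0, -0.299]
force: [0.1, 0.3, -3.9]
grip_width: 0.0131
grip_force: 35.0
```

```bash
python3 -c "
from h import *
rel([.513,.1185,.25],[np.pi,0,-.3])"
```

```text
t 17.6 pos [ 0.5131 -0.0956  0.2492] rpy [ 3.142  0.    -0.299] q6 1.62 w 0.0131 F [ 0.1  0.3 -3.9]
shift [-0.0632 -0.2046 -0.0008] turn [0.0001 0.     0.001 ]
```

>>> servo_tool --pt "0 -0.0031 -0.01 0 0 0 0" --pt "0 -0.0056 -0.018 0 0 0 0" --pt "0 -0.0068 -0.022 0 0 0 0" --pt "0 -0.0068 -0.022 0 0 0 0" --pt "0 -0.0068 -0.022 0 0 0 0" --pt "0 -0.0068 -0.022 0 0 0 0" --pt "0 -0.0068 -0.022 0 0 0 0" --pt "0 -0.0068 -0.022 0 0 0 0"

```text
time_s: 18.6
ee_pos: [0.5128, 0.0738, 0.2493]
eef_rot: [-3.141, -0.0, -0.3]
force: [0.6, -0.1, -4.0]
grip_width: 0.013
grip_force: 35.0
```

>>> servo_tool --pt "0 -0.0055 -0.018 0 0 0 0" --pt "0 -0.0037 -0.012 0 0 0 0" --pt "0 -0.0025 -0.008 0 0 0 0" --pt "0 -0.002 -0.0066 0 0 0 0" --pt "0 0 0 0 0 0 0" --pt "0 0 0 0 0 0 0" --pt "0 0 0 0 0 0 0" --pt "0 0 0 0 0 0 0"

```text
time_s: 19.6
ee_pos: [0.5133, 0.1182, 0.2493]
eef_rot: [3.142, 0.0, -0.301]
force: [-0.8, 1.3, -4.1]
grip_width: 0.0131
grip_force: 35.0
```

```bash
python3 - <<'E'
from h import *
rel([.513,.1185,.03],[np.pi,0,-.3])
S=snap('side','s9'); T=snap('top','t9'); W=snap('wrist','w9')
a=np.hstack([S['pixels'][100:330,180:440],cv2.resize(W['pixels'],(368,230))]); cv2.imwrite('pics/c9.png',cv2.resize(a,(785,288))[:,:,::-1])
for c in(S,T,W):
  A=cloud(c); x,y,z=A[...,0],A[...,1],A[...,2]
  for lo,hi in((.10,.125),(.15,.185)):
    m=(z>lo)&(z<hi)&(abs(x-.513)<.08)&(abs(y-.118)<.08); P=A[m]
    if len(P)>20: q=cv2.minEnclosingCircle(P[:,:2].astype(np.float32)); print(lo,len(P),np.round(q[0],4),round(q[1],4),'zmin',P[:,2].min())
  m=(z>.08)&(z<.2)&(abs(x-.513)<.07)&(abs(y-.118)<.07); P=A[m]; print('zmin',np.sort(P[:,2])[:3])
E
python3 lid.py t10
```

```text
t 19.6 pos [0.5133 0.1182 0.2493] rpy [ 3.142  0.    -0.301] q6 2.03 w 0.0131 F [-0.8  1.3 -4.1]
shift [-4.000e-04 -2.000e-04  2.193e-01] turn [ 0.      0.     -0.0005]
0.1 28 [0.5252 0.1318] 0.0257 zmin 0.11401923262006897
0.15 151 [0.515  0.1178] 0.0465 zmin 0.15013021083332123
zmin [0.11401923 0.11438093 0.11594099]
zmin [0.18481284 0.18547293 0.18552749]
0.15 80 [0.5461 0.1126] 0.0284 zmin 0.17673912274335085
zmin [0.17673912 0.17687599 0.17700121]
lid median 1.7704690517012043 n 4012 [1.75241228 1.78336046]
tcp Y -0.1330615725107425 X -0.00031037435836269963 Z 0.2372653347409405 w 0.012797555712681714 gf 34.99858796596527 [-0.   0.  -4.6] [0.16 0.22 1.52 0.   1.4  2.03]
```

View pics/c9.png

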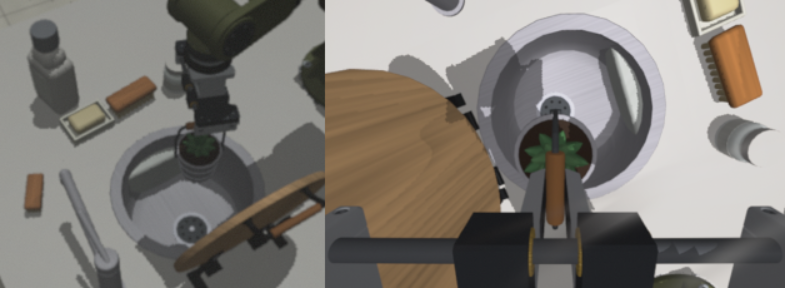

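The side view shows the bucket hanging upright over the bowl, with the rim centre within 2 mm of the TCP, the lid back, and soap, brush and jar in place. I'll lower 0.237 m in steps.

>>> servo_tool --pt "0 -0.001 0 0.01 0 0 0" --pt "0 0 0 0.02 0 0 0" --pt "0 0 0 0.025 0 0 0" --pt "0 0 0 0.025 0 0 0" --pt "0 0 0 0.025 0 0 0" --pt "0 0 0 0.025 0 0 0" --pt "0 0 0 0.02 0 0 0" --pt "0 0 0 0.02 0 0 0"

```text
time_s: 20.8
ee_pos: [0.5119, 0.1187, 0.0779]
eef_rot: [3.141, 0.001, -0.3]
force: [-0.1, -0.1, -3.5]
grip_width: 0.0128
grip_force: 35.0
```

>>> servo_tool --pt "0 0 0 0.017 0 0 0" --pt "0 0 0 0.013 0 0 0" --pt "0 0 0 0.01 0 0 0" --pt "0 0 0 0.006 0 0 0" --pt "0 0 0 0.004 0 0 0" --pt "0 0 0 0 0 0 0" --pt "0 0 0 0 0 0 0" --pt "0 0 0 0 0 0 0"

```text
time_s: 21.8
ee_pos: [0.5124, 0.1187, 0.0295]
eef_rot: [-3.141, -0.0, -0.3]
force: [0.4, -0.2, -4.4]
grip_width: 0.0128
grip_force: 35.0
```

```bash
python3 - <<'E'
from h import *
S=snap('side','s11'); T=snap('top','t11')
rel([.513,.1185,.0125],[np.pi,0,-.3])
for c in(S,T):
  A=cloud(c); x,y,z=A[...,0],A[...,1],A[...,2]
  m=(z>-.085)&(z<-.045)&(abs(x-.513)<.07)&(abs(y-.118)<.07); P=A[m]
  if len(P)>20: q=cv2.minEnclosingCircle(P[:,:2].astype(np.float32)); print(len(P),np.round(q[0],4),round(q[1],4))
cv2.imwrite('pics/c11.png',cv2.resize(S['pixels'][150:330,200:440],(800,600),interpolation=2)[:,:,::-1])
E
python3 lid.py t12
```

```text
t 21.9 pos [0.5124 0.1187 0.0294] rpy [-3.141 -0.    -0.3  ] q6 2.03 w 0.013 F [-0.  -0.6 -4.3]
shift [0.0006 0.     0.0169] turn [-0.0001 -0.0002 -0.0002]
102 [0.5224 0.131 ] 0.0357
lid median 1.768926637582637 n 4477 [1.74573114 1.78245061]
tcp Y -0.1326369348722585 X -0.0011827052468701242 Z 0.017399191141026792 w 0.013148486655733918 gf 34.99862551689148 [-0.8 -0.3 -5. ] [0.16 0.47 1.75 0.   0.93 2.03]
```

View pics/c11.png

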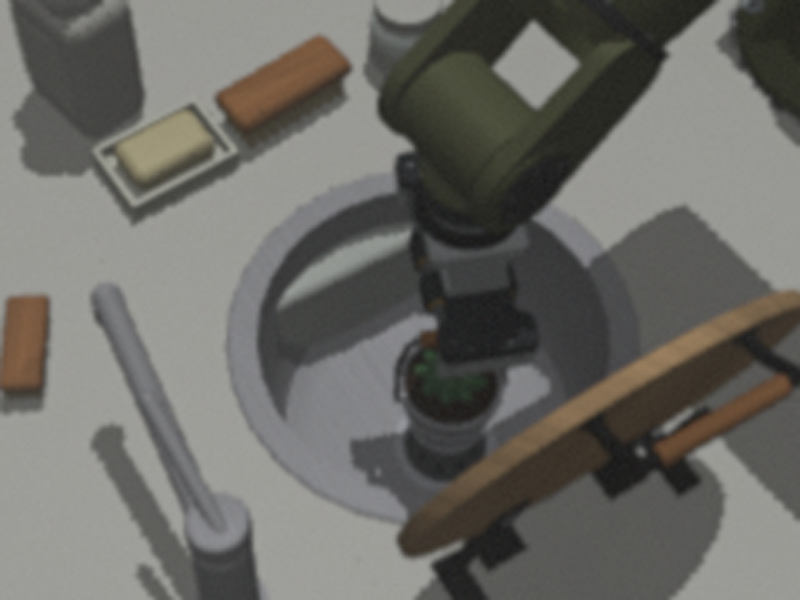

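The bucket is upright over the plughole at crop (445,455) and clear of everything. I'll lower the last 17 mm and settle.

>>> servo_tool --pt "0 0.0005 0 0.004 0 0 0" --pt "0 0 0 0.005 0 0 0" --pt "0 0 0 0.005 0 0 0" --pt "0 0 0 0.003 0 0 0" --pt "0 0 0 0 0 0 0" --pt "0 0 0 0 0 0 0" --pt "0 0 0 0 0 0 0" --pt "0 0 0 0 0 0 0"

```text
time_s: 22.95
ee_pos: [0.5128, 0.1185, 0.0124]
eef_rot: [-3.142, -0.0, -0.3]
force: [0.3, 0.3, -4.0]
grip_width: 0.0129
grip_force: 35.0
```

Run:
```python
from h import *
S=snap('side','s13'); T=snap('top','t13')
rel([.513,.1185,.0125],[np.pi,0,-.3])
A=cloud(S); x,y,z=A[...,0],A[...,1],A[...,2]
m=(z>-.062)&(z<-.046)&(abs(x-.513)<.06)&(abs(y-.118)<.06); P=A[m]
# algebraic circle fit to visible rim arc of zinc (grey)
I=S['pixels'].astype(int)[m]; g=np.ptp(I,axis=1)<18; Q=P[g]
s=np.linalg.lstsq(np.c_[2*Q[:,:2],np.ones(len(Q))],(Q[:,:2]**2).sum(1),rcond=None)[0]; print(len(Q),s[:2],np.sqrt(s[2]+s[0]**2+s[1]**2))
m=(z<-.08)&(np.hypot(x-.513,y-.118)<.045); P=A[m]; print(np.sort(P[:,2]).round(3)[::max(1,len(P)//25)])
```

```text
t 23.05 pos [0.5128 0.1185 0.0123] rpy [-3.142 -0.    -0.3  ] q6 2.03 w 0.013 F [-0.4 -0.2 -4.7]
shift [ 0.0002 -0.     -0.0002] turn [-0.     -0.0001 -0.0002]
325 [0.51504369 0.11895113] 0.0352505460059472
[-0.152 -0.148 -0.148 -0.146 -0.146 -0.146 -0.146 -0.145 -0.145 -0.145
 -0.144 -0.144 -0.144 -0.143 -0.143 -0.142 -0.142 -0.141 -0.141 -0.138
 -0.117 -0.111 -0.103 -0.101 -0.096 -0.091 -0.083]
```

The rim is centred within about 2 mm, the foot is about 21 mm up, and the measured load is just the bucket's own weight. Handing in.

```bash
python3 -c "
from station import ctrl
print(ctrl.hand_in())"
```

```text
the job is handed in; nothing more can be done
None
```

I handed the job in after about 23 s of the 72 s allowed: the cover lies back on its stop, and the bucket is held still and upright about 21 mm above the plughole, centred to about 2 mm and touching nothing else; the last pictures showed no sign that anything else had moved. The hand-in returned no verdict.

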